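Close up the row of presentation boxes

ROBOT

A 7-joint arm with a two-finger parallel gripper is mounted at the origin on the work surface. World frame = base frame: x ahead of the robot, y to its left, z up, the work surface at z = 0. Lengths are in m, angles in rad, forces in N, time in s.
With the tool pointing down it reaches from about 0.35 to 0.9 m from the base axis. Payload 8.1 kg.
Tool frame: the origin (TCP) lies midway between the tips of the shut fingers; the grasp point (between the pads) lies env.tcp_to_grasp behind it (env.tcp_to_grasp is the distance from the TCP to the grasp point, in m); z points along the fingers, y is the direction in which the jaws open and shut (so a half turn about z gives the same grasp; the last joint's range is limited). The gripper opens to 85 mm and grips with 20 to 120 N. Pads are 22 mm wide; open, the fingers measure 114 mm over their backs; the gripper's body (76 mm by 85 mm) begins 54 mm behind the grasp point. The pads swing forward as they close: fully open they stand 13 mm farther back than shut.
Start: joints at [-1.229, 0.434, 0.025, 1.573, -0.012, 1.134, -0.075], TCP at [0.269, 0.564, 0.231] pointing down, gripper open.
Joint ranges: [-2.62, 2.62], [-0.44, 2.09], [-1.27, 1.32], [0.08, 2.57], [-1.32, 4.46], [0.12, 2], [-2.74, 2.74]. Speed limits (rad/s): [2.22, 2.22, 3.01, 3.01, 3.14, 3.14, 3.14].

INTERFACE

Orientations are given as a unit quaternion [x, y, z, w].
In Python, from plant import status, vision, order, spotter, env gives the robot as it stands.
- The arm moves only by the tool jog_arm, never from a script. Its argument "commands" is a list of rows, each an object of numbers: "x", "y", "z": the shift along the tool's x, y, z in m; "yaw": the turn about the tool's z in rad; "gripper": the finger opening in m, from 0 to 0.0854. In form: [{"x": .., "y": .., "z": .., "yaw": .., "gripper": ..}, ...]. A call has 1 to 5 rows; each row shifts and turns the pose as measured when the row begins, along the tool's axes as they then stand; what a row does not reach is not made up. A row lasts 1/12 s, in which the tool goes at most 41.7 mm and 7.16 degrees, less where a joint would pass 70% of its speed; a pose out of reach is approached as far as the arm can. A call is refused whole if a number of a shift passes 0.0417 or a number of a turn 0.125, either way. A call with a gripper value outside its range is refused whole. The fingers move at their own pace and stop on an object; the grip force is fixed at half the most. Time passes only in rows, so rows that do not move let the fingers close. It gives the time, the measured TCP pose, the force and the opening at its end, in the units of the state.
- status.get_obs(): the state, without advancing time (a new reading comes with each control period).
- vision.read_camera(name): name is "scene" or "side" or "wrist"; returns a dict with "img" (480x640x3 uint8, blue, green, red), "range_z" (480x640 float32, m along the optical axis (not along the pixel's ray), 0 where there is no reading), "fx", "fy", "cx", "cy" (pixels), "k1" (the pictures are not rectified: a ray, as slopes to the right and down, at radius r is drawn at 1 + k1 r^2 times it, then the intrinsics apply), "world_to_cam" (4x4, takes a point from world to camera coordinates). Camera axes: x right, y down, z forward; pixel columns grow to the right and rows downward; lengths in m; the calibration is good to about 2 mm. A picture is of the moment at which its call begins.
- order.finish_job(): hands the job in, once; it reports no verdict.
Trained networks look in a picture, given as the dict that the camera call returned (one of the last four; its "shot" number tells which), for a name from the list of things; names that differ only in an ending like _2 or _b are one class to them, and where a whole thing is asked for, a point or a joint stands for the part that bears it (a point fixed in the world has none). Each returns a list of dicts, best first, with "p" (0 to 1); they miss things now and then, are a little off and sometimes report something else, mostly with a low value. They report only what shows in the picture. A call takes as long as a camera call. They do not tell look-alikes from the thing itself.
- spotter.cut_out(picture, label): "pixels" (480x640 bool, what is visible of it) and "rect" ([left, top, width, height] in pixels, round what is visible of it).
The state is a dict: "time": time; "q": joint angles; "joint_vel": joint speeds; "effort": joint torques, N m; "eef_pos": TCP position; "eef_rot": TCP orientation; "ft_force": force on the tool from outside, world axes, zero at the start; "torque": the same for the moment, N m; "grip_width": opening from 0.0 (shut) to 1.0 (fully open).
Only numpy, scipy, OpenCV 4.12 (cv2) and the standard library are available. Lean on these libraries where they do the work, as an engineer would, in place of code of your own. Each camera call takes 0.05 s, during which the arm holds its last target.

TASK

Tidy the front row of the stall: push the two flat clear-topped presentation boxes across the counter straight back until each lies with its back flat against the wooden rail, and close them up along the rail so that the first is against the rail's end stop and the second is against the first. Only push them along the counter, never lift or tip them, and leave the jars, the tin and the bowl where they stand.

Things in the scene. Friction and masses are not known exactly. Their poses are not given: they have to be found in the camera images.
- rail: Fixed wooden bar 500 mm long, 20 thick, 30 high, beyond the boxes. Origin on the counter, on the bar's near face (towards the robot); y runs along that face, x points away from the robot. The bar spans y -280 to +220 mm, x 0 to 20. At its left (+y) end the end stop, a block 30 mm high, juts out towards the robot (x -90 to 0); its inner face is at y +200. The other end is open. Yaw within 0.1 rad.
- corner (a point): Inner corner where the near face of the rail meets the inner face of the end stop, at counter height: 200 mm along +y from the rail's origin.
- long_box: Longer presentation box: loose, closed, rigid; card tray, clear cover, dark band across the top. 95 mm deep (x), 140 long (y), 45 high, about 0.3 kg; +x is its back. Origin: centre of its underside. At the start within 0.2 rad of the rail's yaw, its back about 90 to 110 mm short of the rail. It may be the left or the right box; that order stays.
- short_box: Shorter presentation box: same make, start yaw and distance from the rail; 95 mm deep (x), 100 long (y), 45 high, about 0.3 kg. Origin: centre of its underside.
- small_jar_mid (a point): Centre of a small glass jar with a white cap, 36 mm across, 60 mm high, standing on the robot's side of the gap between the two boxes. Leave it alone.
- tin_mid (a point): Centre of a round metal tin, 60 mm across, 70 mm high, standing to the left of the boxes. Leave it alone.
- bowl_mid (a point): Middle of a small white bowl, 72 mm across, 45 mm high, standing to the right of the boxes, towards the robot. Leave it alone.
- jar_left_mid (a point): Centre of a larger amber jar, 56 mm across, 75 mm high, behind the rail. Leave it alone.
- jar_right_mid (a point): Centre of a second such jar behind the rail, farther right. Leave it alone.
Things that resemble listed ones, but are neither listed nor needed, are in the scene too. Leave any blue look-alike of the long_box alone. What is shaped like the short_box but orange is not meant.

How it is judged:
At the end, for the whole second after the job is handed in: Both boxes rest on the counter, each with its back against the rail (back face within 7 mm of it at the box's middle, square to it within 0.06 rad); the left box is within 7 mm of the end stop, and the right box is within 14 mm of where it would be with both boxes closed up tight (x of long_box in the frame of rail between -0.0545 and -0.043 m and angle between the x axis of each of long_box, short_box and the x axis of rail, either way round below 0.06 rad and height (world z) of each of long_box, short_box below 0.004 m and angle between each of long_box, short_box's own z axis and vertical below 0.04 rad and linear speed of each of long_box, short_box below 0.01 m/s and x of short_box in the frame of rail between -0.0545 and -0.043 m and ((y of long_box in the frame of rail between 0.123 and 0.134 m and y of short_box in the frame of rail between -0.004 and 0.014 m) or (y of short_box in the frame of rail between 0.143 and 0.154 m and y of long_box in the frame of rail between 0.016 and 0.034 m))); the robot touches nothing.
It fails at once if a presentation box is lifted or tipped (height (world z) of any of long_box, short_box above 0.012 m or angle between any of long_box, short_box's own z axis and vertical above 0.2 rad).
It fails at once if a jar, the tin or the bowl is moved more than 15 mm (distance of any of small_jar_mid, tin_mid, bowl_mid, jar_left_mid, jar_right_mid from where it was at the start of the episode above 0.015 m).
It also fails if it takes over 64 s, if anything falls off the work surface, if the arm or the gripper's body presses on something with over 40 N, if the wrist force passes 120 N, or if a joint passes its speed limit or range.

## Working session

There is one attempt and no reset: what is moved stays moved. The work goes in short steps, Python scripts to look and compute and a tool call to move; the robot and the scene stay as the last step left them, time stands still between calls to the robot, and variables do not carry over. Pictures are saved under pics/ and viewed, and the job is handed in when it is done.

Besides the shell and the picture viewer there is one more tool, called after "Emit:" by a JSON object that holds its "api" and its "payload", one argument or row to a line. jog_arm: Moves the arm, as the interface text tells. Its arguments: {"type":"object","properties":{"commands":{"type":"array"}},"required":["commands"]}

```bash
ls; mkdir -p pics; cat > h.py <<'E'
import numpy as np, cv2
from plant import status, vision, order, spotter, env
def shot(n,f=None):
    p=vision.read_camera(n)
    if f: cv2.imwrite('pics/'+f,p['img'])
    return p
def pts(p,mask):
    v,u=np.nonzero(mask&(p['range_z']>0)); z=p['range_z'][v,u]
    K=np.array([[p['fx'],0,p['cx']],[0,p['fy'],p['cy']],[0,0,1.]])
    d=np.stack([(u-p['cx'])/p['fx'],(v-p['cy'])/p['fy']],1)
    s=d.copy()
    for _ in range(10): s=d/(1+p['k1']*(s**2).sum(1,keepdims=True))
    C=np.c_[s*z[:,None],z]
    T=np.linalg.inv(p['world_to_cam'])
    return C@T[:3,:3].T+T[:3,3]
def proj(p,X):
    X=np.atleast_2d(X); W=p['world_to_cam']; c=X@W[:3,:3].T+W[:3,3]
    s=c[:,:2]/c[:,2:]; s=s*(1+p['k1']*(s**2).sum(1,keepdims=True))
    return s*[p['fx'],p['fy']]+[p['cx'],p['cy']]
E
python3 - <<'E'
from h import *
for n in ['scene','side','wrist']:
    p=shot(n,n+'0.png'); print(n,p['k1'],np.linalg.inv(p['world_to_cam'])[:3,3])
o=status.get_obs(); print(o, env.tcp_to_grasp)
E
```

```text
pics
scene -0.05057118630117737 [ 0.8377207  -0.46534549  0.88210364]
side -0.057646582836170086 [ 0.21948798 -0.93036105  0.86439988]
wrist -0.05777873398822718 [0.1991787  0.59636267 0.3729324 ]
{'time': 0.15, 'q': array([-1.2285944 ,  0.43505087,  0.02496005,  1.5738604 , -0.01158098,
        1.13400655, -0.07511327]), 'joint_vel': array([ 1.67589357e-03, -2.75110227e-03, -1.44759878e-03, -1.52142899e-03,
        2.13192553e-04, -4.28541181e-04, -5.61711184e-05]), 'effort': array([ 2.68904943e-03, -6.70879126e+01,  1.02632236e+00, -3.16445124e+01,
        1.56849803e-02,  9.07372538e-03, -2.07449222e-05]), 'eef_pos': array([0.26880369, 0.56382974, 0.2307243 ]), 'eef_rot': array([ 2.20601703e-01,  9.75363799e-01, -5.85970950e-04, -7.13774392e-05]), 'ft_force': array([-0.85571836,  0.35272243,  0.07537441]), 'torque': array([-0.01336451, -0.01979499, -0.01380379]), 'grip_width': 1.0017658113931254} 0.0187
```

View pics/scene0.png

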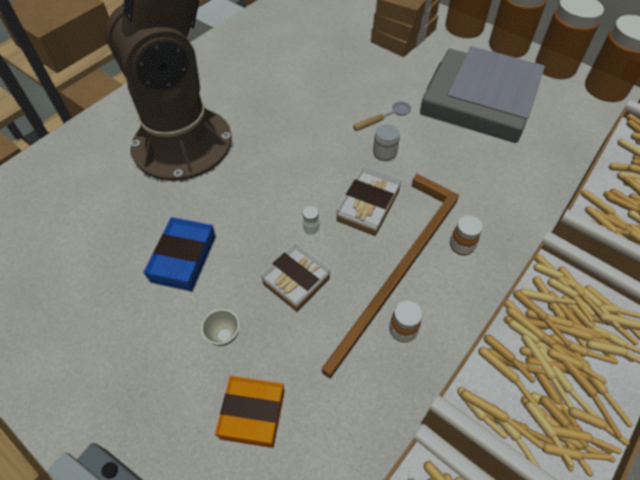

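View pics/side0.png

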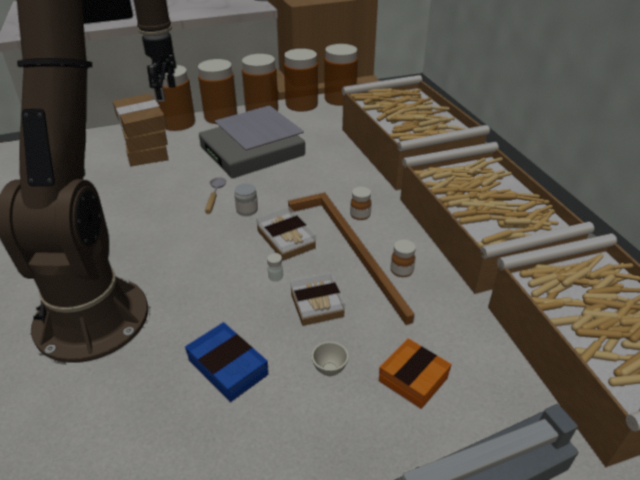

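```bash
cat > m.py <<'E'
from h import *
for n in ['scene','side']:
    p=shot(n)
    for l in ['rail','long_box','short_box','small_jar_mid','tin_mid','bowl_mid','jar_left_mid']:
        for r in spotter.cut_out(p,l)[:4]:
            P=pts(p,r['pixels'])
            if len(P)<5: continue
            print(n,l,round(r['p'],2),r['rect'],len(P),'med',P.mean(0).round(3),'lo',np.percentile(P,2,0).round(3),'hi',np.percentile(P,98,0).round(3))
E
python3 m.py
```

```text
scene rail 0.85 [326.3, 179.2, 135.6, 199.9] 3455 med [0.626 0.024 0.026] lo [ 0.532 -0.234  0.001] hi [0.657 0.256 0.034]
scene long_box 0.68 [337.5, 169.2, 61.2, 67.3] 2883 med [0.485 0.115 0.04 ] lo [0.429 0.051 0.006] hi [0.536 0.196 0.049]
scene long_box 0.63 [142.3, 214.6, 73.1, 78.9] 3666 med [ 0.269 -0.234  0.04 ] lo [ 0.199 -0.306  0.002] hi [ 0.327 -0.156  0.048]
scene short_box 0.8 [214.7, 374.6, 69.8, 72.1] 3883 med [ 0.597 -0.373  0.043] lo [ 0.541 -0.429  0.009] hi [ 0.652 -0.315  0.049]
scene short_box 0.61 [324.8, 170.0, 135.5, 209.9] 3321 med [0.625 0.029 0.027] lo [ 0.531 -0.233  0.004] hi [0.657 0.255 0.034]
scene short_box 0.58 [259.8, 242.2, 70.7, 70.8] 2783 med [ 0.486 -0.128  0.041] lo [ 0.434 -0.172  0.006] hi [ 0.528 -0.074  0.049]
scene small_jar_mid 0.88 [303.3, 206.7, 18.9, 26.6] 371 med [ 0.423 -0.006  0.043] lo [ 0.405 -0.017  0.007] hi [0.435 0.011 0.063]
scene tin_mid 0.79 [369.8, 122.2, 30.8, 40.8] 858 med [0.418 0.276 0.05 ] lo [0.387 0.255 0.003] hi [0.442 0.313 0.074]
scene bowl_mid 0.77 [203.8, 311.8, 33.8, 37.2] 1105 med [ 0.441 -0.294  0.026] lo
[... 485 characters left out ...]
-0.38   0.038] lo [ 0.534 -0.433  0.003] hi [ 0.65  -0.318  0.048]
side short_box 0.72 [289.9, 271.9, 57.2, 54.4] 2093 med [ 0.477 -0.135  0.037] lo [ 0.433 -0.172  0.004] hi [ 0.526 -0.075  0.047]
side small_jar_mid 0.72 [264.5, 256.1, 18.3, 23.9] 392 med [ 0.417 -0.008  0.038] lo [ 0.403 -0.019  0.001] hi [0.435 0.014 0.062]
side tin_mid 0.87 [233.5, 182.2, 26.9, 33.8] 674 med [0.413 0.271 0.044] lo [0.386 0.254 0.001] hi [0.442 0.309 0.072]
side bowl_mid 0.74 [314.8, 341.3, 33.2, 33.0] 937 med [ 0.452 -0.288  0.028] lo [ 0.418 -0.329  0.005] hi [ 0.481 -0.264  0.047]
side jar_left_mid 0.61 [347.7, 187.8, 23.3, 33.7] 638 med [0.694 0.154 0.046] lo [0.672 0.138 0.001] hi [0.722 0.187 0.077]
```

```bash
cat > fit.py <<'E'
from h import *
def rects(p,names=None):
    P=pts(p,np.ones((480,640),bool)); 
    return P
def top(P,lo,hi,c,rad):
    m=(P[:,2]>lo)&(P[:,2]<hi)&(np.hypot(P[:,0]-c[0],P[:,1]-c[1])<rad); return P[m]
def rail(P):
    # main bar near face: top pts
    m=(P[:,2]>.024)&(P[:,2]<.036)&(P[:,0]>.5)&(P[:,0]<.7)&(P[:,1]>-.3)&(P[:,1]<.3)
    return P[m]
E
cat > a.py <<'E'
from fit import *
import sys
def box(P,c,rad=.1):
    T=top(P,.037,.052,c,rad)
    T=T[:,:2].astype(np.float32)
    r=cv2.minAreaRect(T); return len(T),r
for n in ['scene','side']:
    p=shot(n)
    P=pts(p,np.ones((480,640),bool))
    r=spotter.cut_out(p,'rail')[0]; R=pts(p,r['pixels']); R=R[(R[:,2]>.026)&(R[:,2]<.036)]
    # bar part: iterative line fit
    ang=0; A=R[(R[:,0]>.58)]
    for i in range(6):
        k=np.polyfit(A[:,1],A[:,0],1); A=R[np.abs(R[:,0]-np.polyval(k,R[:,1]))<.011]
    yaw=-np.arctan(k[0]); e=np.array([np.cos(yaw),np.sin(yaw)]); f=np.array([-e[1],e[0]])
    s=A[:,:2]@e; t=R[:,:2]@f; B=R[(R[:,:2]@e)<np.median(s)-.025]; tb=B[:,:2]@f
    print(n,'rail yaw',yaw.round(4),'s',np.percentile(s,[1,3,50,97,99]).round(4),'t',np.percentile(t,[.3,1,99,99.7]).round(4),'stop t',np.percentile(tb,[1,5,50,95,99]).round(4),len(B))
    for nm,c in [('long',(.485,.12)),('short',(.48,-.125))]:
        k,b=box(P,c,.105 if nm=='long' else .085); print(nm,k,np.round(b[0],4),np.round(b[1],4),round(b[2],2), round(np.deg2rad(b[2]),3))
E
python3 a.py
python3 - <<'E'
import cv2
i=cv2.imread('pics/scene0.png')[110:390,190:470]; cv2.imwrite('pics/crop0.png',cv2.resize(i,(590,590)))
E
```

```text
scene rail yaw 0.0585 s [0.6241 0.6247 0.6344 0.6436 0.644 ] t [-0.275  -0.2721  0.2237  0.2254] stop t [0.2033 0.2045 0.2133 0.224  0.2257] 255
long 2330 [0.4776 0.1278] [0.0968 0.145 ] 12.62 0.22
short 2284 [ 0.4789 -0.1211] [0.1031 0.0978] 88.17 1.539
side rail yaw 0.0596 s [0.6249 0.6256 0.6346 0.6446 0.6452] t [-0.2754 -0.2738  0.2212  0.2235] stop t [0.2005 0.2018 0.2112 0.2219 0.224 ] 129
long 1423 [0.4795 0.1266] [0.0987 0.1475] 13.26 0.232
short 1525 [ 0.4816 -0.1204] [0.1058 0.0962] 88.19 1.539
```

View pics/crop0.png

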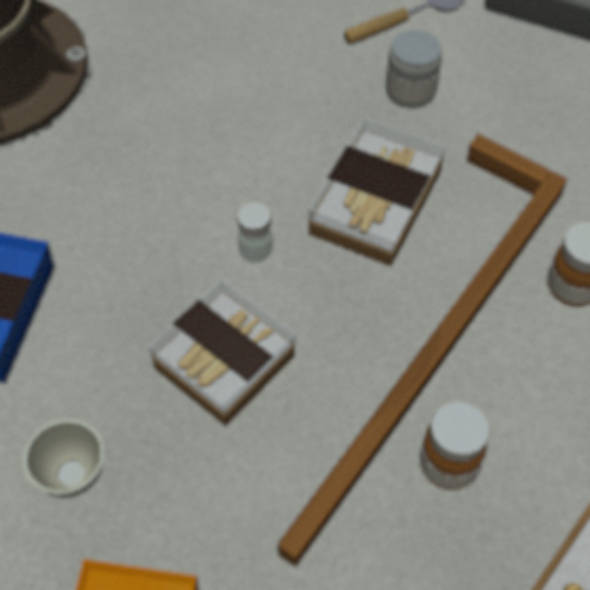

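The targets are the white boxes: long at scene (368,201), on the left, and short at (296,276), on the right. The blue box (180,253) and the orange one (251,410) are look-alikes. The sizes and the 45 mm height both match. My plan is to use the open fingers as a two-point pusher, with the jaw axis parallel to the rail.

```bash
cat > go.py <<'E'
from h import *
import sys,json
from scipy.spatial.transform import Rotation as Ro
YAW=.059;S0=.6245;T0=.003
e=np.array([np.cos(YAW),np.sin(YAW)]);f=np.array([-e[1],e[0]])
def r2w(x,y): return (S0+x)*e+(T0+y)*f
def w2r(p): return np.array([p[:2]@e-S0,p[:2]@f-T0])
def state():
    o=status.get_obs(); R=Ro.from_quat(o['eef_rot']).as_matrix()
    a=np.arctan2(R[1,1],R[0,1])-YAW  # tool y angle relative to rail x
    return o,R,a
if __name__=='__main__':
    o,R,a=state(); p=o['eef_pos']
    print('t',round(o['time'],2),'rail xy',w2r(p).round(4),'z',p[2].round(4),'ang',round(np.degrees(a),2),'tilt',R[:2,2].round(3),'F',o['ft_force'].round(1),'g',round(o['grip_width'],2))
    if len(sys.argv)>1:
        x,y,z,ad=map(float,sys.argv[1:5]); st=float(sys.argv[5]) if len(sys.argv)>5 else .04
        tgt=np.r_[r2w(x,y),z]; da=(np.radians(ad)-a+np.pi)%(2*np.pi)-np.pi
        d=tgt-p; n=max(int(np.ceil(np.linalg.norm(d)/st)),int(np.ceil(abs(da)/.12)),1)
        Rk=R
        for k in range(n):
            l=Rk.T@(d/n); print(dict(x=round(l[0],3),y=round(l[1],3),z=round(l[2],3),yaw=round(-da/n,3)))
            Rk=Ro.from_euler('z',da/n).as_matrix()@Rk
E
python3 go.py -.23 .096 .13 90
```

```text
t 1.15 rail xy [-0.3228  0.5443] z 0.2313 ang 61.13 tilt [0. 0.] F [ 0.8  0.3 -0.1] g 1.0
{'x': np.float64(-0.025), 'y': np.float64(-0.029), 'z': np.float64(0.008), 'yaw': np.float64(-0.042)}
{'x': np.float64(-0.024), 'y': np.float64(-0.03), 'z': np.float64(0.008), 'yaw': np.float64(-0.042)}
{'x': np.float64(-0.022), 'y': np.float64(-0.031), 'z': np.float64(0.008), 'yaw': np.float64(-0.042)}
{'x': np.float64(-0.021), 'y': np.float64(-0.032), 'z': np.float64(0.008), 'yaw': np.float64(-0.042)}
{'x': np.float64(-0.02), 'y': np.float64(-0.033), 'z': np.float64(0.008), 'yaw': np.float64(-0.042)}
{'x': np.float64(-0.018), 'y': np.float64(-0.034), 'z': np.float64(0.008), 'yaw': np.float64(-0.042)}
{'x': np.float64(-0.017), 'y': np.float64(-0.034), 'z': np.float64(0.008), 'yaw': np.float64(-0.042)}
{'x': np.float64(-0.015), 'y': np.float64(-0.035), 'z': np.float64(0.008), 'yaw': np.float64(-0.042)}
{'x': np.float64(-0.014), 'y': np.float64(-0.036), 'z': np.float64(0.008), 'yaw': np.float64(-0.042)}
{'x': np.float64(-0.012), 'y': np.float64(-0.036), 'z': np.float64(0.008), 'yaw': np.float64(-0.042)}
{'x': np.float64(-0.011), 'y': np.float64(-0.037), 'z': np.float64(0.008), 'yaw': np.float64(-0.042)}
{'x': np.float64(-0.009), 'y': np.float64(-0.037), 'z': np.float64(0.008), 'yaw': np.float64(-0.042)}
```

Emit:
{"api": "jog_arm", "payload": {
  "commands": [
    {"x":-0.025,"y":-0.029,"z":0.008,"yaw":-0.042},
    {"x":-0.024,"y":-0.03,"z":0.008,"yaw":-0.042},
    {"x":-0.022,"y":-0.031,"z":0.008,"yaw":-0.042},
    {"x":-0.021,"y":-0.032,"z":0.008,"yaw":-0.042},
    {"x":-0.02,"y":-0.033,"z":0.008,"yaw":-0.042}
  ]
}}

```text
invalid input at $.commands[0]: expected keys x, y, z, yaw, gripper
```

Emit:
{"api": "jog_arm", "payload": {
  "commands": [
    {"x":-0.018,"y":-0.034,"z":0.008,"yaw":-0.042},
    {"x":-0.017,"y":-0.034,"z":0.008,"yaw":-0.042},
    {"x":-0.015,"y":-0.035,"z":0.008,"yaw":-0.042},
    {"x":-0.014,"y":-0.036,"z":0.008,"yaw":-0.042},
    {"x":-0.012,"y":-0.036,"z":0.008,"yaw":-0.042}
  ]
}}

```text
invalid input at $.commands[0]: expected keys x, y, z, yaw, gripper
```

```bash
python3 go.py -.23 .096 .13 90
```

```text
t 1.15 rail xy [-0.3228  0.5443] z 0.2313 ang 61.13 tilt [0. 0.] F [ 0.8  0.3 -0.1] g 1.0
{'x': np.float64(-0.025), 'y': np.float64(-0.029), 'z': np.float64(0.008), 'yaw': np.float64(-0.042)}
{'x': np.float64(-0.024), 'y': np.float64(-0.03), 'z': np.float64(0.008), 'yaw': np.float64(-0.042)}
{'x': np.float64(-0.022), 'y': np.float64(-0.031), 'z': np.float64(0.008), 'yaw': np.float64(-0.042)}
{'x': np.float64(-0.021), 'y': np.float64(-0.032), 'z': np.float64(0.008), 'yaw': np.float64(-0.042)}
{'x': np.float64(-0.02), 'y': np.float64(-0.033), 'z': np.float64(0.008), 'yaw': np.float64(-0.042)}
{'x': np.float64(-0.018), 'y': np.float64(-0.034), 'z': np.float64(0.008), 'yaw': np.float64(-0.042)}
{'x': np.float64(-0.017), 'y': np.float64(-0.034), 'z': np.float64(0.008), 'yaw': np.float64(-0.042)}
{'x': np.float64(-0.015), 'y': np.float64(-0.035), 'z': np.float64(0.008), 'yaw': np.float64(-0.042)}
{'x': np.float64(-0.014), 'y': np.float64(-0.036), 'z': np.float64(0.008), 'yaw': np.float64(-0.042)}
{'x': np.float64(-0.012), 'y': np.float64(-0.036), 'z': np.float64(0.008), 'yaw': np.float64(-0.042)}
{'x': np.float64(-0.011), 'y': np.float64(-0.037), 'z': np.float64(0.008), 'yaw': np.float64(-0.042)}
{'x': np.float64(-0.009), 'y': np.float64(-0.037), 'z': np.float64(0.008), 'yaw': np.float64(-0.042)}
```

Emit:
{"api": "jog_arm", "payload": {
  "commands": [
    {"x":-0.025,"y":-0.029,"z":0.008,"yaw":-0.042,"gripper":0.085},
    {"x":-0.024,"y":-0.03,"z":0.008,"yaw":-0.042,"gripper":0.085},
    {"x":-0.022,"y":-0.031,"z":0.008,"yaw":-0.042,"gripper":0.085},
    {"x":-0.021,"y":-0.032,"z":0.008,"yaw":-0.042,"gripper":0.085},
    {"x":-0.02,"y":-0.033,"z":0.008,"yaw":-0.042,"gripper":0.085}
  ]
}}

```text
time: 1.57
eef_pos: [0.3167, 0.3837, 0.1898]
eef_rot: [0.107, 0.994, 0.004, -0.0]
ft_force: [1.6, -0.8, 0.2]
grip_width: 0.994
```

Emit:
{"api": "jog_arm", "payload": {
  "commands": [
    {"x":-0.018,"y":-0.034,"z":0.008,"yaw":-0.042,"gripper":0.085},
    {"x":-0.017,"y":-0.034,"z":0.008,"yaw":-0.042,"gripper":0.085},
    {"x":-0.015,"y":-0.035,"z":0.008,"yaw":-0.042,"gripper":0.085},
    {"x":-0.014,"y":-0.036,"z":0.008,"yaw":-0.042,"gripper":0.085},
    {"x":-0.012,"y":-0.036,"z":0.008,"yaw":-0.042,"gripper":0.085}
  ]
}}

```text
time: 1.98
eef_pos: [0.3716, 0.1921, 0.1476]
eef_rot: [-0.004, 1.0, 0.006, 0.002]
ft_force: [1.4, -0.0, -0.9]
grip_width: 0.995
```

```bash
sed -i 's/print(dict(\(.*\)))$/print(*[round(float(v),3) for v in (*l,-da\/n)])/' go.py; python3 go.py -.23 .096 .13 90
```

```text
t 1.98 rail xy [-0.2422  0.1669] z 0.1476 ang 87.12 tilt [0.004 0.012] F [ 1.4 -0.  -0.9] g 0.99
-0.008 -0.035 0.008 -0.025
-0.007 -0.035 0.008 -0.025
```

Emit:
{"api": "jog_arm", "payload": {
  "commands": [
    {"x":-0.008,"y":-0.035,"z":0.008,"yaw":-0.025,"gripper":0.085},
    {"x":-0.007,"y":-0.035,"z":0.008,"yaw":-0.025,"gripper":0.085},
    {"x":0,"y":0,"z":0.04,"yaw":0,"gripper":0.085},
    {"x":0,"y":0,"z":0.04,"yaw":0,"gripper":0.085}
  ]
}}

```text
time: 2.32
eef_pos: [0.3965, 0.1134, 0.0544]
eef_rot: [-0.026, 1.0, 0.008, 0.01]
ft_force: [1.1, 1.7, -0.2]
grip_width: 0.997
```

```bash
python3 go.py -.23 .096 .006 90; python3 - <<'E'
from h import *
shot('scene','s1.png');shot('side','d1.png')
E
```

```text
t 2.32 rail xy [-0.222   0.0868] z 0.0544 ang 89.64 tilt [0.02  0.016] F [ 1.1  1.7 -0.2] g 1.0
0.005 0.004 0.024 -0.003
0.004 0.004 0.024 -0.003
```

View pics/d1.png

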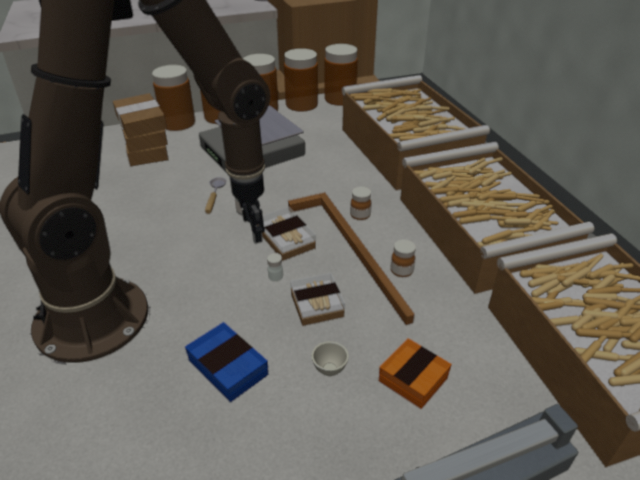

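The gripper stands in front of the long box at about (258,225), clear of the tin and the jar. Next I descend.

Emit:
{"api": "jog_arm", "payload": {
  "commands": [
    {"x":0.005,"y":0.004,"z":0.024,"yaw":-0.003,"gripper":0.085},
    {"x":0.004,"y":0.004,"z":0.024,"yaw":-0.003,"gripper":0.085},
    {"x":0,"y":0,"z":0,"yaw":0,"gripper":0.085}
  ]
}}

```text
time: 2.67
eef_pos: [0.3845, 0.1225, 0.0045]
eef_rot: [-0.03, 1.0, 0.006, 0.004]
ft_force: [-1.4, -0.2, 0.6]
grip_width: 0.992
```

```bash
python3 go.py -.2 .096 .006 90;
```

```text
t 2.67 rail xy [-0.2335  0.0966] z 0.0045 ang 90.07 tilt [0.008 0.012] F [-1.4 -0.2  0.6] g 0.99
-0.033 -0.001 -0.001 0.001
```

Emit:
{"api": "jog_arm", "payload": {
  "commands": [
    {"x":-0.015,"y":0,"z":0,"yaw":0,"gripper":0.085},
    {"x":-0.012,"y":0,"z":0,"yaw":0,"gripper":0.085},
    {"x":-0.01,"y":0,"z":0,"yaw":0,"gripper":0.085},
    {"x":-0.01,"y":0,"z":0,"yaw":0,"gripper":0.085},
    {"x":-0.01,"y":0,"z":0,"yaw":0,"gripper":0.085}
  ]
}}

```text
time: 3.08
eef_pos: [0.4417, 0.1298, 0.0153]
eef_rot: [-0.034, 0.999, 0.006, 0.003]
ft_force: [-0.9, -0.7, -0.9]
grip_width: 0.995
```

```bash
python3 go.py -.106 .096 .006 90 .01; python3 a.py
```

```text
t 3.08 rail xy [-0.1759  0.1005] z 0.0153 ang 90.52 tilt [0.005 0.013] F [-0.9 -0.7 -0.9] g 1.0
-0.009 -0.001 0.001 0.001
-0.009 -0.001 0.001 0.001
-0.009 -0.001 0.001 0.001
-0.009 -0.001 0.001 0.001
-0.009 -0.001 0.001 0.001
-0.009 -0.001 0.001 0.001
-0.009 -0.001 0.001 0.001
-0.009 -0.001 0.001 0.001
scene rail yaw 0.0586 s [0.6239 0.6245 0.6344 0.6436 0.6439] t [-0.2746 -0.272   0.2237  0.2255] stop t [0.2035 0.2046 0.2131 0.2239 0.226 ] 255
long 2462 [0.4881 0.1271] [0.1179 0.1447] 3.8 0.066
short 2260 [ 0.4791 -0.1213] [0.1019 0.0964] 87.89 1.534
side rail yaw 0.0618 s [0.6245 0.6253 0.6342 0.644  0.6446] t [-0.2771 -0.2745  0.2177  0.22  ] stop t [0.1991 0.2005 0.2092 0.2194 0.2223] 112
long 1200 [0.4928 0.127 ] [0.1194 0.1461] 4.37 0.076
short 1517 [ 0.4814 -0.1213] [0.1061 0.0961] 88.88 1.551
```

Emit:
{"api": "jog_arm", "payload": {
  "commands": [
    {"x":-0.01,"y":-0.001,"z":0.006,"yaw":0.002,"gripper":0.085},
    {"x":-0.01,"y":-0.001,"z":0.005,"yaw":0.002,"gripper":0.085},
    {"x":-0.01,"y":-0.001,"z":0.002,"yaw":0.002,"gripper":0.085}
  ]
}}

```text
time: 3.53
eef_pos: [0.4673, 0.1289, 0.0025]
eef_rot: [-0.032, 0.999, 0.006, -0.0]
ft_force: [-4.3, 0.3, 2.4]
grip_width: 0.995
```

```bash
python3 go.py -.106 .096 .006 90 .01
```

```text
t 3.53 rail xy [-0.1504  0.0981] z 0.0025 ang 90.29 tilt [-0.     0.012] F [-4.3  0.3  2.4] g 1.0
-0.009 -0.0 -0.001 0.001
-0.009 -0.0 -0.001 0.001
-0.009 -0.0 -0.001 0.001
-0.009 -0.0 -0.001 0.001
-0.009 -0.0 -0.001 0.001
```

Emit:
{"api": "jog_arm", "payload": {
  "commands": [
    {"x":-0.009,"y":0,"z":-0.002,"yaw":0.001,"gripper":0.085},
    {"x":-0.009,"y":0,"z":0,"yaw":0.001,"gripper":0.085},
    {"x":-0.009,"y":0,"z":0.001,"yaw":0.001,"gripper":0.085}
  ]
}}

```text
time: 3.78
eef_pos: [0.4956, 0.13, 0.0029]
eef_rot: [-0.03, 1.0, 0.005, -0.002]
ft_force: [-3.5, 0.4, 2.9]
grip_width: 0.998
```

```bash
python3 go.py -.106 .096 .006 90 .01
```

```text
t 3.78 rail xy [-0.1221  0.0975] z 0.0029 ang 90.09 tilt [-0.004  0.011] F [-3.5  0.4  2.9] g 1.0
-0.008 -0.001 -0.002 0.001
-0.008 -0.001 -0.002 0.001
```

Emit:
{"api": "jog_arm", "payload": {
  "commands": [
    {"x":-0.007,"y":0,"z":-0.003,"yaw":0.001,"gripper":0.085},
    {"x":-0.005,"y":0,"z":0,"yaw":0,"gripper":0.085},
    {"x":-0.004,"y":0,"z":0,"yaw":0,"gripper":0.085}
  ]
}}

```text
time: 4.03
eef_pos: [0.5121, 0.1306, 0.0056]
eef_rot: [-0.029, 1.0, 0.005, -0.004]
ft_force: [-25.6, -1.1, 17.9]
grip_width: 0.994
```

```bash
python3 go.py; python3 a.py | grep -A1 rail;python3 - <<'E'
from h import *
shot('scene','s2.png')
E
```

```text
t 4.03 rail xy [-0.1056  0.0971] z 0.0056 ang 89.99 tilt [-0.009  0.01 ] F [-25.6  -1.1  17.9] g 0.99
scene rail yaw 0.0594 s [0.6238 0.6243 0.6342 0.6435 0.644 ] t [-0.2755 -0.273   0.223   0.2242] stop t [0.2031 0.2042 0.2129 0.2235 0.225 ] 263
long 1549 [0.5481 0.1289] [0.0826 0.1441] 1.95 0.034
--
side rail yaw 0.052 s [0.6256 0.6263 0.6362 0.6451 0.6461] t [-0.2699 -0.2687  0.2222  0.2248] stop t [0.2036 0.2041 0.2128 0.2243 0.2244] 29
long 556 [0.5458 0.1223] [0.0865 0.1355] 4.04 0.071
```

View pics/s2.png

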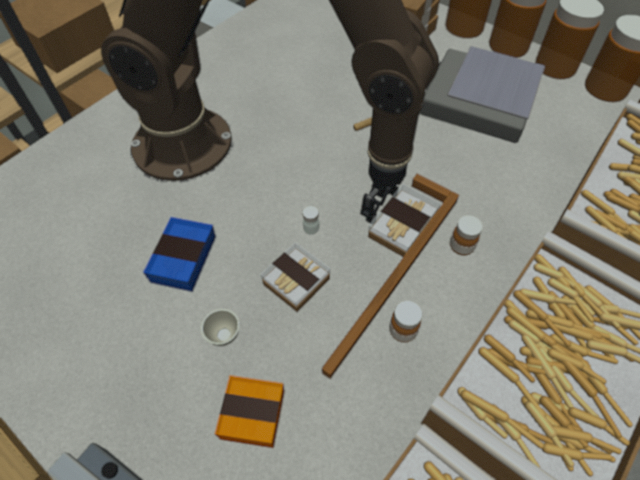

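Emit:
{"api": "jog_arm", "payload": {
  "commands": [
    {"x":0.02,"y":0,"z":0,"yaw":0,"gripper":0.085},
    {"x":0.01,"y":-0.005,"z":-0.035,"yaw":0,"gripper":0.04},
    {"x":0,"y":-0.03,"z":-0.04,"yaw":0.1,"gripper":0.04}
  ]
}}

```text
time: 4.53
eef_pos: [0.4815, 0.1002, 0.0723]
eef_rot: [0.016, 1.0, 0.005, -0.008]
ft_force: [1.7, 0.4, 0.1]
grip_width: 0.741
```

```bash
python3 go.py -.05 -.035 .08 0; python3 -c "
from h import *;print(status.get_obs()['q'])"
```

```text
t 4.53 rail xy [-0.138   0.0687] z 0.0723 ang 84.75 tilt [-0.016  0.009] F [1.7 0.4 0.1] g 0.74
-0.007 -0.007 -0.001 0.114
-0.008 -0.006 -0.001 0.114
-0.009 -0.005 -0.001 0.114
-0.009 -0.004 -0.001 0.114
-0.01 -0.003 -0.001 0.114
-0.01 -0.002 -0.001 0.114
-0.01 -0.001 -0.001 0.114
-0.01 0.0 -0.001 0.114
-0.01 0.001 -0.001 0.114
-0.01 0.003 -0.001 0.114
-0.01 0.004 -0.001 0.114
-0.009 0.005 -0.001 0.114
-0.009 0.006 -0.001 0.114
[-0.37700054  0.43366634  0.09596835  2.06150787 -0.08765375  0.66294311
  1.31818089]
```

Emit:
{"api": "jog_arm", "payload": {
  "commands": [
    {"x":-0.007,"y":-0.007,"z":-0.003,"yaw":0.12,"gripper":0.04},
    {"x":-0.008,"y":-0.006,"z":-0.003,"yaw":0.12,"gripper":0.04},
    {"x":-0.009,"y":-0.005,"z":-0.001,"yaw":0.12,"gripper":0.04},
    {"x":-0.009,"y":-0.004,"z":-0.001,"yaw":0.12,"gripper":0.04},
    {"x":-0.01,"y":-0.003,"z":-0.001,"yaw":0.12,"gripper":0.04}
  ]
}}

```text
time: 4.95
eef_pos: [0.5238, 0.0592, 0.0904]
eef_rot: [0.323, 0.946, 0.006, -0.002]
ft_force: [0.4, 0.2, 0.3]
grip_width: 0.47
```

Emit:
{"api": "jog_arm", "payload": {
  "commands": [
    {"x":-0.01,"y":-0.002,"z":0,"yaw":0.12,"gripper":0.04},
    {"x":-0.01,"y":-0.001,"z":0,"yaw":0.12,"gripper":0.04},
    {"x":-0.01,"y":0,"z":0,"yaw":0.12,"gripper":0.04},
    {"x":-0.01,"y":0.001,"z":0,"yaw":0.12,"gripper":0.04},
    {"x":-0.01,"y":0.003,"z":0,"yaw":0.12,"gripper":0.04}
  ]
}}

```text
time: 5.37
eef_pos: [0.5626, 0.0178, 0.0927]
eef_rot: [0.598, 0.801, 0.008, -0.0]
ft_force: [-0.0, -0.6, -0.5]
grip_width: 0.466
```

```bash
python3 go.py -.05 -.035 .08 0
```

```text
t 5.37 rail xy [-0.0618 -0.0184] z 0.0927 ang 13.09 tilt [0.009 0.013] F [-0.  -0.6 -0.5] g 0.47
-0.009 0.004 0.006 0.114
-0.009 0.005 0.006 0.114
```

Emit:
{"api": "jog_arm", "payload": {
  "commands": [
    {"x":-0.009,"y":0.004,"z":0.006,"yaw":0.114,"gripper":0.04},
    {"x":-0.009,"y":0.005,"z":0.006,"yaw":0.114,"gripper":0.04},
    {"x":0,"y":0,"z":0.03,"yaw":0,"gripper":0.04},
    {"x":0,"y":0,"z":0.025,"yaw":0,"gripper":0.04},
    {"x":0,"y":0,"z":0,"yaw":0,"gripper":0.04}
  ]
}}

```text
time: 5.78
eef_pos: [0.5857, -0.0005, 0.0272]
eef_rot: [0.694, 0.72, 0.012, 0.005]
ft_force: [-0.8, 0.8, 0.1]
grip_width: 0.469
```

```bash
python3 go.py .-.05 -.035 .012 0 2>/dev/null || python3 go.py -.05 -.035 .012 0; python3 - <<'E'
from h import *
shot('scene','s3.png')
E
```

```text
t 5.78 rail xy [-0.0399 -0.0381] z 0.0272 ang -1.21 tilt [0.024 0.011] F [-0.8  0.8  0.1] g 0.47
t 5.78 rail xy [-0.0399 -0.0381] z 0.0272 ang -1.21 tilt [0.024 0.011] F [-0.8  0.8  0.1] g 0.47
0.003 -0.011 0.015 -0.021
```

View pics/s3.png

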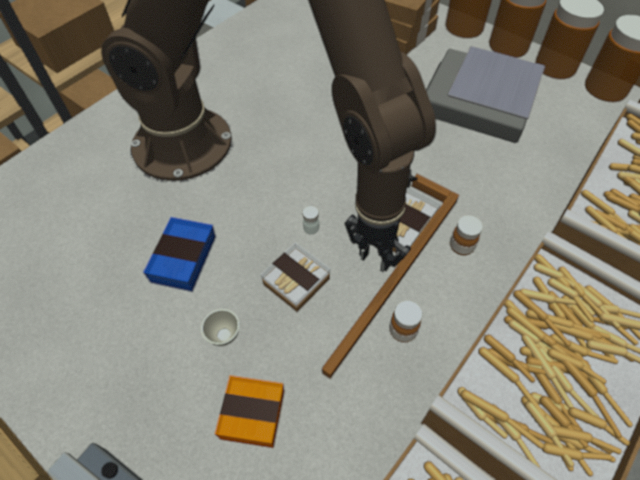

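Emit:
{"api": "jog_arm", "payload": {
  "commands": [
    {"x":0.003,"y":-0.012,"z":0.015,"yaw":-0.021,"gripper":0.04},
    {"x":0,"y":0,"z":0,"yaw":0,"gripper":0.04}
  ]
}}

```text
time: 6.0
eef_pos: [0.5762, 0.002, 0.0154]
eef_rot: [0.685, 0.728, 0.013, 0.006]
ft_force: [-3.1, 0.2, -0.5]
grip_width: 0.47
```

```bash
python3 go.py -.05 .02 .012 0 .01
```

```text
t 6.0 rail xy [-0.0492 -0.035 ] z 0.0154 ang 0.08 tilt [0.027 0.011] F [-3.1  0.2 -0.5] g 0.47
0.009 -0.0 0.001 0.0
0.009 -0.0 0.001 0.0
0.009 -0.0 0.001 0.0
0.009 -0.0 0.001 0.0
0.009 -0.0 0.001 0.0
0.009 -0.0 0.001 0.0
```

Emit:
{"api": "jog_arm", "payload": {
  "commands": [
    {"x":0.01,"y":0,"z":0.003,"yaw":0,"gripper":0.04},
    {"x":0.01,"y":0,"z":0.001,"yaw":0,"gripper":0.04},
    {"x":0.01,"y":0,"z":0.001,"yaw":0,"gripper":0.04},
    {"x":0.01,"y":0,"z":0.001,"yaw":0,"gripper":0.04},
    {"x":0.01,"y":0,"z":0.001,"yaw":0,"gripper":0.04}
  ]
}}

```text
time: 6.42
eef_pos: [0.5786, 0.0547, 0.0149]
eef_rot: [0.687, 0.727, 0.017, 0.009]
ft_force: [-2.0, -5.4, 4.4]
grip_width: 0.466
```

```bash
python3 go.py -.05 .05 .012 0 .01
```

```text
t 6.42 rail xy [-0.0437  0.0175] z 0.0149 ang -0.13 tilt [0.037 0.012] F [-2.  -5.4  4.4] g 0.47
0.008 -0.002 0.001 -0.001
0.008 -0.002 0.001 -0.001
0.008 -0.002 0.001 -0.001
0.008 -0.002 0.001 -0.001
```

Emit:
{"api": "jog_arm", "payload": {
  "commands": [
    {"x":0.009,"y":-0.003,"z":0.001,"yaw":0,"gripper":0.04},
    {"x":0.008,"y":-0.002,"z":0.001,"yaw":0,"gripper":0.04},
    {"x":0.007,"y":-0.001,"z":0.001,"yaw":0,"gripper":0.04}
  ]
}}

```text
time: 6.67
eef_pos: [0.573, 0.0813, 0.0133]
eef_rot: [0.686, 0.727, 0.018, 0.011]
ft_force: [0.9, -3.8, 3.1]
grip_width: 0.473
```

```bash
python3 go.py -.05 .05 .012 0 .01
```

```text
t 6.67 rail xy [-0.0478  0.0444] z 0.0133 ang -0.08 tilt [0.041 0.011] F [ 0.9 -3.8  3.1] g 0.47
0.006 -0.002 0.001 -0.001
```

Emit:
{"api": "jog_arm", "payload": {
  "commands": [
    {"x":0.004,"y":-0.001,"z":0.001,"yaw":0,"gripper":0.04},
    {"x":0.003,"y":0,"z":0,"yaw":0,"gripper":0.04}
  ]
}}

```text
time: 6.83
eef_pos: [0.5715, 0.0879, 0.0123]
eef_rot: [0.686, 0.727, 0.017, 0.013]
ft_force: [0.4, -19.1, 0.2]
grip_width: 0.469
```

```bash
python3 go.py -.05 .05 .012 0 .01
```

```text
t 6.83 rail xy [-0.0488  0.051 ] z 0.0123 ang -0.07 tilt [0.042 0.008] F [  0.4 -19.1   0.2] g 0.47
-0.001 -0.001 0.0 -0.001
```

Emit:
{"api": "jog_arm", "payload": {
  "commands": [
    {"x":-0.02,"y":0,"z":0,"yaw":0,"gripper":0.04},
    {"x":-0.01,"y":0,"z":-0.035,"yaw":0,"gripper":0.05},
    {"x":-0.01,"y":0,"z":-0.04,"yaw":0,"gripper":0.05},
    {"x":-0.01,"y":0,"z":-0.03,"yaw":0,"gripper":0.05}
  ]
}}

```text
time: 7.17
eef_pos: [0.5636, 0.0398, 0.1116]
eef_rot: [0.684, 0.729, 0.011, 0.007]
ft_force: [0.9, -0.2, 0.1]
grip_width: 0.585
```

```bash
python3 go.py -.235 -.152 .11 -90
```

```text
t 7.17 rail xy [-0.0595  0.0035] z 0.1116 ang 0.24 tilt [0.025 0.006] F [ 0.9 -0.2  0.1] g 0.59
-0.011 -0.013 -0.0 0.112
-0.012 -0.011 -0.0 0.112
-0.014 -0.01 -0.0 0.112
-0.015 -0.008 -0.0 0.112
-0.015 -0.007 -0.0 0.112
-0.016 -0.005 -0.0 0.112
-0.016 -0.003 -0.0 0.112
-0.017 -0.001 0.0 0.112
-0.017 0.001 0.0 0.112
-0.017 0.003 0.0 0.112
-0.016 0.005 0.0 0.112
-0.016 0.006 0.0 0.112
-0.015 0.008 0.0 0.112
-0.014 0.01 0.0 0.112
```

Emit:
{"api": "jog_arm", "payload": {
  "commands": [
    {"x":-0.011,"y":-0.013,"z":0,"yaw":0.118,"gripper":0.05},
    {"x":-0.012,"y":-0.011,"z":0,"yaw":0.118,"gripper":0.05},
    {"x":-0.014,"y":-0.01,"z":0,"yaw":0.118,"gripper":0.05},
    {"x":-0.015,"y":-0.008,"z":0,"yaw":0.118,"gripper":0.05},
    {"x":-0.015,"y":-0.007,"z":0,"yaw":0.118,"gripper":0.05}
  ]
}}

```text
time: 7.58
eef_pos: [0.5058, -0.0168, 0.116]
eef_rot: [0.871, 0.491, 0.019, 0.003]
ft_force: [-0.7, -0.3, -0.1]
grip_width: 0.588
```

Emit:
{"api": "jog_arm", "payload": {
  "commands": [
    {"x":-0.016,"y":-0.005,"z":0,"yaw":0.118,"gripper":0.05},
    {"x":-0.016,"y":-0.003,"z":0,"yaw":0.118,"gripper":0.05},
    {"x":-0.017,"y":-0.001,"z":0,"yaw":0.118,"gripper":0.05},
    {"x":-0.017,"y":0.001,"z":0,"yaw":0.118,"gripper":0.05},
    {"x":-0.017,"y":0.003,"z":0,"yaw":0.118,"gripper":0.05}
  ]
}}

```text
time: 8.0
eef_pos: [0.4373, -0.0703, 0.1118]
eef_rot: [0.979, 0.202, 0.018, -0.006]
ft_force: [-0.0, -0.4, 0.8]
grip_width: 0.585
```

```bash
python3 go.py -.235 -.152 .11 -90
```

```text
t 8.0 rail xy [-0.1921 -0.0989] z 0.1118 ang -70.03 tilt [0.033 0.019] F [-0.  -0.4  0.8] g 0.59
-0.019 0.012 -0.0 0.116
-0.018 0.014 -0.0 0.116
-0.016 0.016 -0.0 0.116
```

Emit:
{"api": "jog_arm", "payload": {
  "commands": [
    {"x":-0.019,"y":0.012,"z":0,"yaw":0.118,"gripper":0.05},
    {"x":-0.018,"y":0.014,"z":0,"yaw":0.118,"gripper":0.05},
    {"x":-0.016,"y":0.016,"z":0,"yaw":0.118,"gripper":0.05},
    {"x":0,"y":0,"z":0,"yaw":0,"gripper":0.05}
  ]
}}

```text
time: 8.33
eef_pos: [0.3928, -0.1252, 0.1083]
eef_rot: [1.0, 0.014, 0.015, -0.011]
ft_force: [-0.6, 0.5, 0.2]
grip_width: 0.588
```

```bash
python3 go.py -.235 -.152 .01 -90; python3 a.py; python3 - <<'E'
from h import *
shot('scene','s4.png')
E
```

```text
t 8.33 rail xy [-0.2398 -0.1511] z 0.1083 ang -91.71 tilt [0.029 0.023] F [-0.6  0.5  0.2] g 0.59
0.001 0.001 0.033 -0.01
0.001 0.001 0.033 -0.01
0.001 0.001 0.033 -0.01
scene rail yaw 0.058 s [0.6241 0.6248 0.6345 0.6436 0.6439] t [-0.2745 -0.2722  0.2239  0.2254] stop t [0.2178 0.2185 0.2222 0.2256 0.227 ] 54
long 1299 [0.5515 0.158 ] [0.0725 0.1262] 3.43 0.06
short 2279 [ 0.4788 -0.1212] [0.1032 0.0986] 88.4 1.543Traceback (most recent call last):
  File "a.py", line 17, in <module>
    print(n,'rail yaw',yaw.round(4),'s',np.percentile(s,[1,3,50,97,99]).round(4),'t',np.percentile(t,[.3,1,99,99.7]).round(4),'stop t',np.percentile(tb,[1,5,50,95,99]).round(4),len(B))
                                                                                                                                       ~~~~~~~~~~~~~^^^^^^^^^^^^^^^^^^^
    return _quantile_unchecked(
        a, q, axis, out, overwrite_input, method, keepdims, weights)
    return _ureduce(a,
                    func=_quantile_ureduce_func,
    ...<5 lines>...
                    overwrite_input=overwrite_input,
                    method=method)
    r = func(a, **kwargs)
    result = _quantile(arr,
                       quantiles=q,
    ...<2 lines>...
                       out=out,
                       weights=wgt)
    slices_having_nans = np.isnan(arr[-1, ...])
                                  ~~~^^^^^^^^^
IndexError: index -1 is out of bounds for axis 0 with size 0
```

View pics/s4.png

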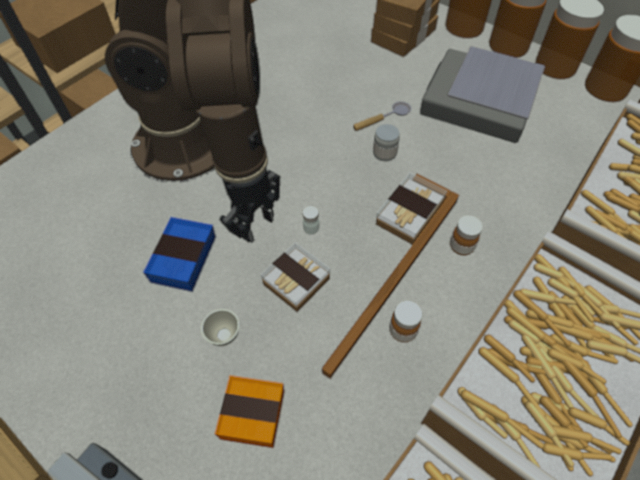

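The long box sits in the corner at (413,208), and the gripper is in front of the short box. Next I descend and push.

Emit:
{"api": "jog_arm", "payload": {
  "commands": [
    {"x":0.001,"y":0.001,"z":0.033,"yaw":-0.01,"gripper":0.05},
    {"x":0.001,"y":0.001,"z":0.033,"yaw":-0.01,"gripper":0.05},
    {"x":0.001,"y":0.001,"z":0.03,"yaw":-0.01,"gripper":0.05},
    {"x":0,"y":0,"z":0,"yaw":0,"gripper":0.05}
  ]
}}

```text
time: 8.92
eef_pos: [0.4086, -0.1185, 0.0103]
eef_rot: [0.999, 0.045, 0.019, -0.012]
ft_force: [-1.2, -0.1, 0.5]
grip_width: 0.584
```

```bash
python3 go.py -.19 -.152 .01 -90 .01
```

```text
t 8.92 rail xy [-0.2236 -0.1454] z 0.0103 ang -88.17 tilt [0.037 0.025] F [-1.2 -0.1  0.5] g 0.58
0.008 0.002 0.0 0.008
0.008 0.002 0.0 0.008
0.008 0.002 0.0 0.008
0.008 0.002 0.0 0.008
```

Emit:
{"api": "jog_arm", "payload": {
  "commands": [
    {"x":0.006,"y":0.004,"z":0,"yaw":0.015,"gripper":0.05},
    {"x":0.008,"y":0.003,"z":0,"yaw":0.015,"gripper":0.05},
    {"x":0.009,"y":0.001,"z":0,"yaw":0.005,"gripper":0.05},
    {"x":0.009,"y":0,"z":0,"yaw":0,"gripper":0.05}
  ]
}}

```text
time: 9.25
eef_pos: [0.4425, -0.1245, 0.014]
eef_rot: [0.999, 0.026, 0.018, -0.013]
ft_force: [-1.0, 0.0, -0.6]
grip_width: 0.59
```

```bash
python3 go.py -.14 -.152 .01 -90 .01
```

```text
t 9.25 rail xy [-0.1901 -0.1534] z 0.014 ang -90.42 tilt [0.034 0.026] F [-1.   0.  -0.6] g 0.59
0.008 -0.0 0.001 -0.001
0.008 -0.0 0.001 -0.001
0.008 -0.0 0.001 -0.001
0.008 -0.0 0.001 -0.001
0.008 -0.0 0.001 -0.001
0.008 -0.0 0.001 -0.001
```

Emit:
{"api": "jog_arm", "payload": {
  "commands": [
    {"x":0.009,"y":0,"z":0.004,"yaw":-0.003,"gripper":0.05},
    {"x":0.009,"y":0,"z":0.002,"yaw":-0.002,"gripper":0.05},
    {"x":0.009,"y":0,"z":0.001,"yaw":0,"gripper":0.05},
    {"x":0.009,"y":0,"z":0.001,"yaw":0,"gripper":0.05}
  ]
}}

```text
time: 9.58
eef_pos: [0.4842, -0.1218, 0.01]
eef_rot: [0.999, 0.03, 0.019, -0.012]
ft_force: [-2.9, -0.8, 2.4]
grip_width: 0.587
```

```bash
python3 go.py -.12 -.152 .01 -90 .01; python3 a.py 2>/dev/null|grep short
```

```text
t 9.58 rail xy [-0.1483 -0.1531] z 0.01 ang -89.96 tilt [0.038 0.025] F [-2.9 -0.8  2.4] g 0.59
0.009 -0.0 0.0 0.0
0.009 -0.0 0.0 0.0
0.009 -0.0 0.0 0.0
short 1666 [ 0.5193 -0.1186] [0.0903 0.1024] 5.73 0.1
```

Emit:
{"api": "jog_arm", "payload": {
  "commands": [
    {"x":0.009,"y":0,"z":0,"yaw":0,"gripper":0.05},
    {"x":0.009,"y":0,"z":0,"yaw":0,"gripper":0.05},
    {"x":0.009,"y":0,"z":0,"yaw":0,"gripper":0.05}
  ]
}}

```text
time: 10.03
eef_pos: [0.5093, -0.1204, 0.0106]
eef_rot: [0.999, 0.028, 0.018, -0.013]
ft_force: [-0.7, -0.1, -0.7]
grip_width: 0.584
```

Emit:
{"api": "jog_arm", "payload": {
  "commands": [
    {"x":0.007,"y":0,"z":0,"yaw":0,"gripper":0.05},
    {"x":0.005,"y":0,"z":0,"yaw":0,"gripper":0.05}
  ]
}}

```text
time: 10.2
eef_pos: [0.5237, -0.1195, 0.011]
eef_rot: [0.999, 0.028, 0.018, -0.012]
ft_force: [-0.7, 0.2, -1.5]
grip_width: 0.588
```

```bash
python3 go.py -.11 -.152 .01 -90 .01
```

```text
t 10.2 rail xy [-0.1088 -0.1532] z 0.011 ang -90.09 tilt [0.036 0.026] F [-0.7  0.2 -1.5] g 0.59
-0.001 -0.001 0.001 -0.002
```

Emit:
{"api": "jog_arm", "payload": {
  "commands": [
    {"x":0.004,"y":0,"z":0,"yaw":0,"gripper":0.05},
    {"x":0.002,"y":0,"z":0,"yaw":0,"gripper":0.05}
  ]
}}

```text
time: 10.37
eef_pos: [0.5274, -0.1193, 0.0106]
eef_rot: [0.999, 0.029, 0.015, -0.013]
ft_force: [-16.3, -0.9, 11.0]
grip_width: 0.589
```

```bash
python3 go.py -.106 -.152 .01 -90 .01
```

```text
t 10.37 rail xy [-0.1051 -0.1532] z 0.0106 ang -90.09 tilt [0.03  0.027] F [-16.3  -0.9  11. ] g 0.59
-0.001 -0.001 0.001 -0.002
```

Emit:
{"api": "jog_arm", "payload": {
  "commands": [
    {"x":-0.02,"y":0,"z":0,"yaw":0,"gripper":0.05},
    {"x":-0.01,"y":0,"z":-0.035,"yaw":0,"gripper":0.04},
    {"x":0,"y":0.02,"z":-0.04,"yaw":-0.1,"gripper":0.04},
    {"x":0,"y":0.02,"z":-0.01,"yaw":-0.12,"gripper":0.04}
  ]
}}

```text
time: 10.7
eef_pos: [0.4964, -0.1593, 0.0921]
eef_rot: [0.99, 0.142, 0.011, -0.013]
ft_force: [0.9, -0.2, 0.3]
grip_width: 0.465
```

```bash
python3 go.py -.055 -.25 .09 0
```

```text
t 10.7 rail xy [-0.1383 -0.1913] z 0.0921 ang -77.01 tilt [0.019 0.028] F [ 0.9 -0.2  0.3] g 0.46
0.006 0.006 0.0 -0.112
0.005 0.007 0.0 -0.112
0.004 0.007 0.0 -0.112
0.003 0.008 0.0 -0.112
0.002 0.008 0.0 -0.112
0.001 0.008 0.0 -0.112
0.0 0.008 0.0 -0.112
-0.0 0.008 -0.0 -0.112
-0.001 0.008 -0.0 -0.112
-0.002 0.008 -0.0 -0.112
-0.003 0.008 -0.0 -0.112
-0.004 0.007 -0.0 -0.112
```

Emit:
{"api": "jog_arm", "payload": {
  "commands": [
    {"x":0.006,"y":0.006,"z":0,"yaw":-0.118,"gripper":0.04},
    {"x":0.005,"y":0.007,"z":0,"yaw":-0.118,"gripper":0.04},
    {"x":0.004,"y":0.007,"z":0,"yaw":-0.118,"gripper":0.04},
    {"x":0.003,"y":0.008,"z":0,"yaw":-0.118,"gripper":0.04},
    {"x":0.002,"y":0.008,"z":0,"yaw":-0.118,"gripper":0.04}
  ]
}}

```text
time: 11.12
eef_pos: [0.5372, -0.1873, 0.0988]
eef_rot: [0.9, 0.435, 0.018, -0.004]
ft_force: [0.3, -0.2, -0.1]
grip_width: 0.468
```

Emit:
{"api": "jog_arm", "payload": {
  "commands": [
    {"x":0.001,"y":0.008,"z":0,"yaw":-0.118,"gripper":0.04},
    {"x":0,"y":0.008,"z":0,"yaw":-0.118,"gripper":0.04},
    {"x":0,"y":0.008,"z":0,"yaw":-0.118,"gripper":0.04},
    {"x":-0.001,"y":0.008,"z":0,"yaw":-0.118,"gripper":0.04},
    {"x":-0.002,"y":0.008,"z":0,"yaw":-0.118,"gripper":0.04}
  ]
}}

```text
time: 11.53
eef_pos: [0.5771, -0.2081, 0.1009]
eef_rot: [0.725, 0.688, 0.02, 0.003]
ft_force: [-0.4, 0.2, 0.2]
grip_width: 0.468
```

```bash
python3 go.py -.055 -.25 .09 0; python3 - <<'E'
from h import *
shot('scene','s5.png')
E
```

```text
t 11.53 rail xy [-0.0607 -0.2447] z 0.1009 ang -6.42 tilt [0.033 0.022] F [-0.4  0.2  0.2] g 0.47
-0.005 0.006 0.011 -0.112
```

View pics/s5.png

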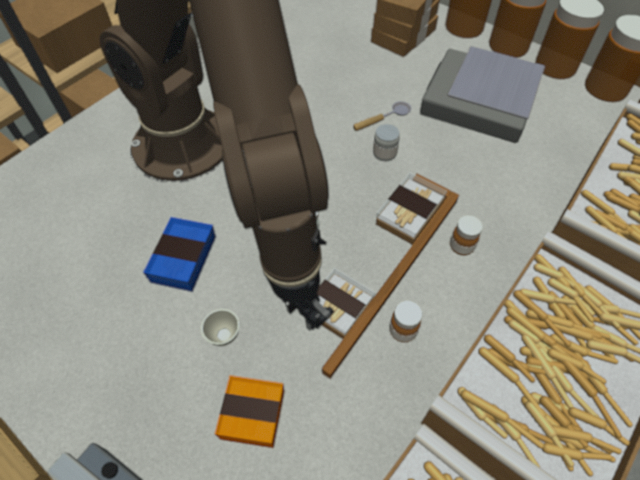

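The short box is back at the rail, at (345,303). I finish the turn and descend on its right side.

Emit:
{"api": "jog_arm", "payload": {
  "commands": [
    {"x":-0.007,"y":0.001,"z":0,"yaw":-0.112,"gripper":0.04},
    {"x":0,"y":0,"z":0.03,"yaw":0,"gripper":0.04},
    {"x":0,"y":-0.002,"z":0.03,"yaw":0,"gripper":0.04}
  ]
}}

```text
time: 11.83
eef_pos: [0.5857, -0.2178, 0.0461]
eef_rot: [0.684, 0.729, 0.023, 0.011]
ft_force: [-0.2, 0.9, -0.7]
grip_width: 0.465
```

```bash
python3 go.py -.053 -.245 .011 0
```

```text
t 11.83 rail xy [-0.0527 -0.255 ] z 0.0461 ang 0.33 tilt [0.047 0.017] F [-0.2  0.9 -0.7] g 0.47
0.009 -0.002 0.035 0.006
```

Emit:
{"api": "jog_arm", "payload": {
  "commands": [
    {"x":0.005,"y":-0.003,"z":0.03,"yaw":0.005,"gripper":0.04},
    {"x":0.002,"y":0,"z":0.003,"yaw":0,"gripper":0.04}
  ]
}}

```text
time: 12.0
eef_pos: [0.582, -0.2106, 0.0088]
eef_rot: [0.688, 0.725, 0.022, 0.01]
ft_force: [-1.2, 0.0, -0.3]
grip_width: 0.468
```

```bash
python3 go.py -.05 -.21 .011 0 .01
```

```text
t 12.0 rail xy [-0.056  -0.2476] z 0.0088 ang -0.41 tilt [0.044 0.018] F [-1.2  0.  -0.3] g 0.47
0.009 0.001 -0.0 -0.002
0.009 0.001 -0.0 -0.002
0.009 0.001 -0.0 -0.002
0.009 0.001 -0.0 -0.002
```

Emit:
{"api": "jog_arm", "payload": {
  "commands": [
    {"x":0.01,"y":0.001,"z":-0.002,"yaw":-0.002,"gripper":0.04},
    {"x":0.01,"y":0.001,"z":0,"yaw":-0.002,"gripper":0.04},
    {"x":0.01,"y":0.001,"z":0,"yaw":-0.002,"gripper":0.04},
    {"x":0.01,"y":0,"z":0,"yaw":0,"gripper":0.04},
    {"x":0.01,"y":0,"z":0,"yaw":0,"gripper":0.04}
  ]
}}

```text
time: 12.42
eef_pos: [0.5835, -0.1592, 0.0157]
eef_rot: [0.689, 0.725, 0.021, 0.012]
ft_force: [0.1, -0.7, -0.4]
grip_width: 0.468
```

```bash
python3 go.py -.05 -.15 .011 0 .01
```

```text
t 12.42 rail xy [-0.0514 -0.1963] z 0.0157 ang -0.48 tilt [0.047 0.015] F [ 0.1 -0.7 -0.4] g 0.47
0.009 0.0 0.001 -0.002
0.009 0.0 0.001 -0.002
0.009 0.0 0.001 -0.002
0.009 0.0 0.001 -0.002
0.009 0.0 0.001 -0.002
```

Emit:
{"api": "jog_arm", "payload": {
  "commands": [
    {"x":0.01,"y":0,"z":0.004,"yaw":-0.003,"gripper":0.04},
    {"x":0.01,"y":0,"z":0.002,"yaw":-0.003,"gripper":0.04},
    {"x":0.01,"y":0,"z":0.001,"yaw":-0.002,"gripper":0.04},
    {"x":0.01,"y":0,"z":0.001,"yaw":0,"gripper":0.04},
    {"x":0.01,"y":0,"z":0.001,"yaw":0,"gripper":0.04}
  ]
}}

```text
time: 12.83
eef_pos: [0.5836, -0.1077, 0.0112]
eef_rot: [0.686, 0.727, 0.022, 0.017]
ft_force: [-0.5, -4.6, 2.2]
grip_width: 0.469
```

```bash
python3 go.py -.05 -.1 .011 0 .01; python3 - <<'E'
from h import *
shot('scene','s6.png')
E
```

```text
t 12.83 rail xy [-0.0482 -0.1449] z 0.0112 ang -0.05 tilt [0.055 0.009] F [-0.5 -4.6  2.2] g 0.47
0.009 -0.0 0.0 -0.0
0.009 -0.0 0.0 -0.0
0.009 -0.0 0.0 -0.0
0.009 -0.0 0.0 -0.0
0.009 -0.0 0.0 -0.0
```

View pics/s6.png

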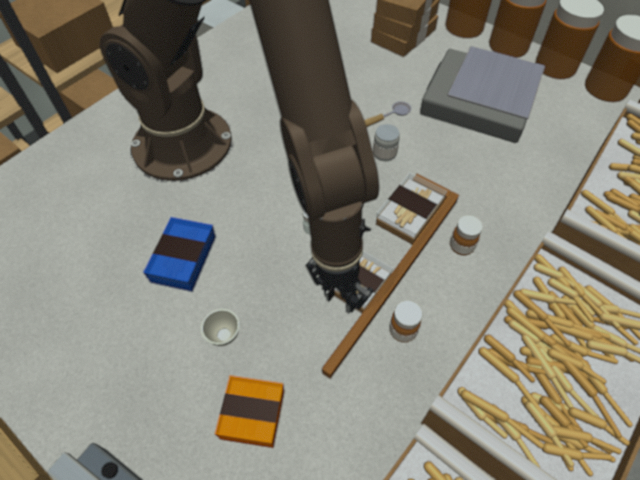

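The short box is sliding along the rail, so I continue.

Emit:
{"api": "jog_arm", "payload": {
  "commands": [
    {"x":0.01,"y":0,"z":0,"yaw":0,"gripper":0.04},
    {"x":0.01,"y":0,"z":0,"yaw":0,"gripper":0.04},
    {"x":0.01,"y":0,"z":0,"yaw":0,"gripper":0.04},
    {"x":0.01,"y":0,"z":0,"yaw":0,"gripper":0.04}
  ]
}}

```text
time: 13.22
eef_pos: [0.5809, -0.061, 0.011]
eef_rot: [0.685, 0.728, 0.023, 0.016]
ft_force: [0.6, -0.9, 0.7]
grip_width: 0.468
```

```bash
python3 go.py -.05 -.07 .011 0 .01
```

```text
t 13.22 rail xy [-0.0482 -0.0982] z 0.011 ang 0.04 tilt [0.055 0.012] F [ 0.6 -0.9  0.7] g 0.47
0.009 -0.001 0.0 0.0
0.009 -0.001 0.0 0.0
0.009 -0.001 0.0 0.0
```

Emit:
{"api": "jog_arm", "payload": {
  "commands": [
    {"x":0.01,"y":-0.001,"z":0,"yaw":0,"gripper":0.04},
    {"x":0.01,"y":0,"z":0,"yaw":0,"gripper":0.04},
    {"x":0.008,"y":0,"z":0,"yaw":0,"gripper":0.04},
    {"x":0.007,"y":0,"z":0,"yaw":0,"gripper":0.04}
  ]
}}

```text
time: 13.55
eef_pos: [0.577, -0.0201, 0.011]
eef_rot: [0.685, 0.728, 0.023, 0.015]
ft_force: [-0.1, -1.3, -1.1]
grip_width: 0.472
```

```bash
python3 go.py -.05 -.05 .011 0 .01
```

```text
t 13.55 rail xy [-0.0496 -0.0571] z 0.011 ang 0.16 tilt [0.054 0.013] F [-0.1 -1.3 -1.1] g 0.47
0.007 -0.0 0.0 0.003
```

Emit:
{"api": "jog_arm", "payload": {
  "commands": [
    {"x":0.004,"y":0,"z":0,"yaw":0,"gripper":0.04},
    {"x":0.003,"y":0,"z":0,"yaw":0,"gripper":0.04}
  ]
}}

```text
time: 13.72
eef_pos: [0.5765, -0.012, 0.011]
eef_rot: [0.684, 0.729, 0.023, 0.016]
ft_force: [-0.3, -15.9, -1.5]
grip_width: 0.469
```

```bash
python3 go.py -.05 -.05 .011 0 .01
```

```text
t 13.72 rail xy [-0.0498 -0.049 ] z 0.011 ang 0.23 tilt [0.054 0.012] F [ -0.3 -15.9  -1.5] g 0.47
-0.001 -0.0 0.0 0.004
```

Contact force is 16 N at the expected place, so the row is closed up. I retreat and look.

Emit:
{"api": "jog_arm", "payload": {
  "commands": [
    {"x":-0.02,"y":0,"z":0,"yaw":0,"gripper":0.04},
    {"x":-0.02,"y":0,"z":-0.035,"yaw":0,"gripper":0.04},
    {"x":-0.03,"y":-0.01,"z":-0.03,"yaw":0,"gripper":0.04},
    {"x":-0.03,"y":-0.02,"z":-0.02,"yaw":0,"gripper":0.04},
    {"x":-0.03,"y":-0.025,"z":-0.01,"yaw":0,"gripper":0.04}
  ]
}}

```text
time: 14.13
eef_pos: [0.5271, -0.1404, 0.1014]
eef_rot: [0.678, 0.734, 0.022, 0.013]
ft_force: [0.6, -0.5, -0.3]
grip_width: 0.468
```

Emit:
{"api": "jog_arm", "payload": {
  "commands": [
    {"x":-0.03,"y":-0.025,"z":-0.01,"yaw":0,"gripper":0.04},
    {"x":-0.03,"y":-0.025,"z":-0.01,"yaw":0,"gripper":0.04},
    {"x":-0.03,"y":-0.025,"z":-0.01,"yaw":0,"gripper":0.04},
    {"x":-0.02,"y":-0.02,"z":0,"yaw":0,"gripper":0.04}
  ]
}}

```text
time: 14.47
eef_pos: [0.4366, -0.2646, 0.1299]
eef_rot: [0.678, 0.734, 0.024, 0.016]
ft_force: [1.6, -0.0, -0.1]
grip_width: 0.466
```

```bash
python3 go.py; cat > b.py <<'E'
from go import *
for n in ['scene','side']:
    p=shot(n,n+'_c.png')
    P=pts(p,np.ones((480,640),bool))
    Q=np.c_[P[:,:2]@e-S0,P[:,:2]@f-T0,P[:,2]]
    m=(Q[:,2]>.037)&(Q[:,2]<.054)&(Q[:,0]>-.16)&(Q[:,0]<.02)&(Q[:,1]>-.08)&(Q[:,1]<.25)
    T=Q[m][:,:2].astype(np.float32); r=cv2.minAreaRect(T); print(n,len(T),np.round(r[0],4),np.round(r[1],4),round(r[2],2),np.percentile(T,[.5,2,98,99.5],0).round(4).tolist())
    H=[]
    for lo,hi in [(-.035,-.02),(-.015,0.0),(.01,.03),(.04,.055),(.07,.09),(.12,.14),(.17,.19)]:
        t=T[(T[:,1]>lo)&(T[:,1]<hi)]; H.append((lo,np.percentile(t[:,0],[1.5,98.5]).round(4).tolist()))
    print(H)
    for l in ['small_jar_mid','tin_mid','bowl_mid','jar_left_mid']:
        for q in spotter.cut_out(p,l)[:2]:
            X=pts(p,q['pixels']); print(l,round(q['p'],2),X.mean(0).round(3),q['rect'])
    i=p['img']; 
    c=proj(p,np.r_[r2w(-.05,.06),.045])[0].astype(int)
    s=i[c[1]-80:c[1]+80,c[0]-100:c[0]+100]; cv2.imwrite('pics/crop_'+n+'.png',cv2.resize(s,None,fx=4,fy=3.7*4/3.7,interpolation=cv2.INTER_CUBIC)[:600])
E
python3 b.py
```

```text
t 14.47 rail xy [-0.2043 -0.2929] z 0.1299 ang 1.12 tilt [0.055 0.014] F [ 1.6 -0.  -0.1] g 0.47
scene 4318 [-0.052  0.082] [0.0985 0.2451] 1.08 [[-0.0996, -0.0388], [-0.0975, -0.0377], [-0.0049, 0.1969], [-0.0028, 0.2012]]
[(-0.035, [-0.096, -0.0027]), (-0.015, [-0.0963, -0.0031]), (0.01, [-0.0966, -0.003]), (0.04, [-0.0962, -0.0029]), (0.07, [-0.0993, -0.0053]), (0.12, [-0.0991, -0.0052]), (0.17, [-0.099, -0.0057])]
small_jar_mid 0.68 [ 0.422 -0.006  0.042] [303.1, 206.6, 19.2, 29.4]
tin_mid 0.68 [0.42  0.274 0.051] [370.0, 125.9, 28.6, 39.0]
tin_mid 0.44 [ 0.422 -0.005  0.04 ] [299.0, 204.7, 22.2, 32.6]
bowl_mid 0.8 [ 0.442 -0.294  0.027] [203.1, 311.4, 36.7, 34.8]
jar_left_mid 0.72 [0.7   0.156 0.054] [448.8, 215.5, 34.5, 40.8]
side 372 [-0.0087  0.0047] [0.1249 0.0503] 63.89 [[-0.0536, -0.0425], [-0.0507, -0.041], [-0.0012, 0.0577], [-0.0001, 0.0674]]Traceback (most recent call last):
  File "b.py", line 10, in <module>
    t=T[(T[:,1]>lo)&(T[:,1]<hi)]; H.append((lo,np.percentile(t[:,0],[1.5,98.5]).round(4).tolist()))
                                               ~~~~~~~~~~~~~^^^^^^^^^^^^^^^^^^^
    return _quantile_unchecked(
        a, q, axis, out, overwrite_input, method, keepdims, weights)
    return _ureduce(a,
                    func=_quantile_ureduce_func,
    ...<5 lines>...
                    overwrite_input=overwrite_input,
                    method=method)
    r = func(a, **kwargs)
    result = _quantile(arr,
                       quantiles=q,
    ...<2 lines>...
                       out=out,
                       weights=wgt)
    slices_having_nans = np.isnan(arr[-1, ...])
                                  ~~~^^^^^^^^^
IndexError: index -1 is out of bounds for axis 0 with size 0
```

Jars, tin and bowl are unmoved. Both boxes are in place, but the long box's edges read about 2.5 mm farther from the rail than the short one's. There is plenty of time, so I'll seat both with one gentle two-finger push, one finger on each box.

```bash
python3 go.py -.145 .062 .12 90
```

```text
t 14.77 rail xy [-0.202  -0.2883] z 0.1277 ang 1.36 tilt [0.052 0.016] F [-0.7 -0.1 -0.7] g 0.47
0.027 0.005 0.001 -0.119
0.026 0.008 0.001 -0.119
0.025 0.011 0.001 -0.119
0.023 0.014 0.002 -0.119
0.022 0.017 0.002 -0.119
0.019 0.019 0.002 -0.119
0.017 0.021 0.002 -0.119
0.014 0.023 0.002 -0.119
0.011 0.025 0.002 -0.119
0.008 0.026 0.002 -0.119
0.005 0.027 0.002 -0.119
0.002 0.027 0.002 -0.119
-0.001 0.027 0.002 -0.119
```

View pics/crop_scene.png

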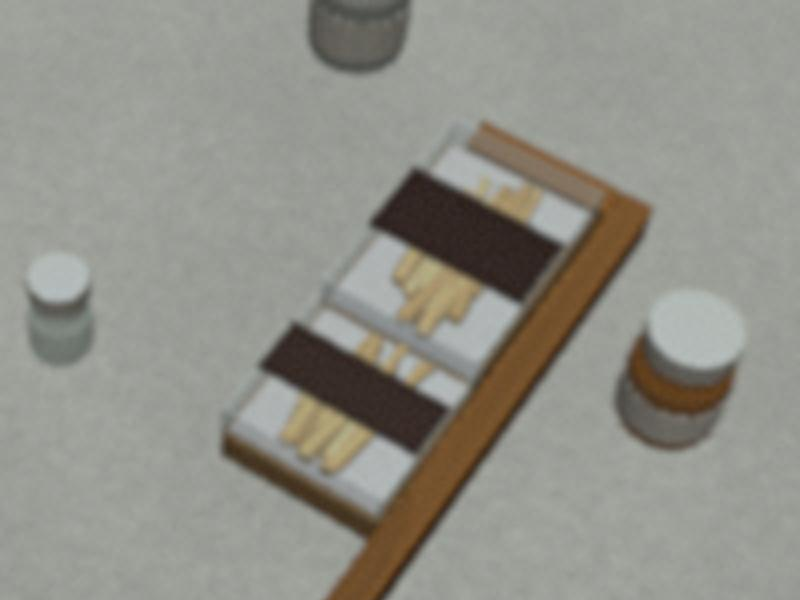

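The crop shows both boxes closed up against the stop (about 590,190). The long box is set slightly forward of the short one, with the step at about (330,290). Next comes the seating push.

Emit:
{"api": "jog_arm", "payload": {
  "commands": [
    {"x":0.027,"y":0.005,"z":0.001,"yaw":-0.12,"gripper":0.085},
    {"x":0.026,"y":0.008,"z":0.001,"yaw":-0.12,"gripper":0.085},
    {"x":0.025,"y":0.011,"z":0.001,"yaw":-0.12,"gripper":0.085},
    {"x":0.023,"y":0.014,"z":0.002,"yaw":-0.12,"gripper":0.085},
    {"x":0.022,"y":0.017,"z":0.002,"yaw":-0.12,"gripper":0.085}
  ]
}}

```text
time: 15.18
eef_pos: [0.4552, -0.1186, 0.1227]
eef_rot: [0.421, 0.907, 0.017, 0.021]
ft_force: [1.6, 0.7, -0.1]
grip_width: 0.994
```

Emit:
{"api": "jog_arm", "payload": {
  "commands": [
    {"x":0.019,"y":0.019,"z":0.002,"yaw":-0.12,"gripper":0.085},
    {"x":0.017,"y":0.021,"z":0.002,"yaw":-0.12,"gripper":0.085},
    {"x":0.014,"y":0.023,"z":0.002,"yaw":-0.12,"gripper":0.085},
    {"x":0.011,"y":0.025,"z":0.002,"yaw":-0.12,"gripper":0.085},
    {"x":0.008,"y":0.026,"z":0.002,"yaw":-0.12,"gripper":0.085}
  ]
}}

```text
time: 15.6
eef_pos: [0.4668, 0.0326, 0.1142]
eef_rot: [0.122, 0.992, 0.011, 0.025]
ft_force: [0.5, -0.7, -0.1]
grip_width: 0.996
```

```bash
python3 go.py -.145 .065 .11 90
```

```text
t 15.6 rail xy [-0.1566  0.002 ] z 0.1142 ang 72.68 tilt [0.052 0.016] F [ 0.5 -0.7 -0.1] g 1.0
0.003 0.021 0.002 -0.101
0.001 0.021 0.002 -0.101
-0.002 0.021 0.002 -0.101
```

Emit:
{"api": "jog_arm", "payload": {
  "commands": [
    {"x":0.008,"y":0.021,"z":0.002,"yaw":-0.105,"gripper":0.085},
    {"x":0.006,"y":0.021,"z":0.002,"yaw":-0.105,"gripper":0.085},
    {"x":0.004,"y":0.021,"z":0.002,"yaw":-0.105,"gripper":0.085},
    {"x":0,"y":0,"z":0,"yaw":0,"gripper":0.085}
  ]
}}

```text
time: 15.93
eef_pos: [0.4562, 0.1151, 0.1077]
eef_rot: [-0.057, 0.998, 0.009, 0.026]
ft_force: [0.5, -0.1, -0.3]
grip_width: 0.993
```

```bash
python3 go.py -.135 .065 .006 90
```

```text
t 15.93 rail xy [-0.1623  0.085 ] z 0.1077 ang 93.21 tilt [0.051 0.021] F [ 0.5 -0.1 -0.3] g 0.99
-0.007 -0.008 0.034 0.019
-0.007 -0.008 0.034 0.019
-0.007 -0.007 0.034 0.019
```

Emit:
{"api": "jog_arm", "payload": {
  "commands": [
    {"x":0,"y":-0.008,"z":0.034,"yaw":0.019,"gripper":0.085},
    {"x":-0.002,"y":-0.008,"z":0.034,"yaw":0.019,"gripper":0.085},
    {"x":-0.003,"y":-0.005,"z":0.03,"yaw":0.019,"gripper":0.085},
    {"x":0,"y":0,"z":0,"yaw":0,"gripper":0.085}
  ]
}}

```text
time: 16.27
eef_pos: [0.4706, 0.1066, 0.008]
eef_rot: [-0.035, 0.999, 0.013, 0.029]
ft_force: [-0.7, -0.1, 0.4]
grip_width: 0.992
```

```bash
python3 go.py -.11 .065 .006 90 .008
```

```text
t 16.27 rail xy [-0.1485  0.0757] z 0.008 ang 90.62 tilt [0.056 0.027] F [-0.7 -0.1  0.4] g 0.99
-0.008 -0.002 0.001 0.002
-0.008 -0.002 0.001 0.002
-0.008 -0.002 0.001 0.002
-0.008 -0.002 0.001 0.002
-0.008 -0.002 0.001 0.002
```

Emit:
{"api": "jog_arm", "payload": {
  "commands": [
    {"x":-0.01,"y":-0.002,"z":0,"yaw":0.004,"gripper":0.085},
    {"x":-0.008,"y":-0.002,"z":0.001,"yaw":0.002,"gripper":0.085},
    {"x":-0.007,"y":-0.002,"z":0.001,"yaw":0.002,"gripper":0.085},
    {"x":-0.006,"y":0,"z":0.001,"yaw":0,"gripper":0.085}
  ]
}}

```text
time: 16.6
eef_pos: [0.5036, 0.1049, 0.0089]
eef_rot: [-0.032, 0.999, 0.013, 0.028]
ft_force: [-0.0, -0.4, -0.8]
grip_width: 0.992
```

```bash
python3 go.py -.106 .065 .006 90 .008
```

```text
t 16.6 rail xy [-0.1156  0.072 ] z 0.0089 ang 90.34 tilt [0.054 0.028] F [-0.  -0.4 -0.8] g 0.99
-0.005 -0.004 0.002 0.003
-0.005 -0.004 0.002 0.003
```

Emit:
{"api": "jog_arm", "payload": {
  "commands": [
    {"x":-0.005,"y":0,"z":0.001,"yaw":0.003,"gripper":0.085},
    {"x":-0.004,"y":0,"z":0,"yaw":0.002,"gripper":0.085},
    {"x":-0.003,"y":0,"z":0,"yaw":0,"gripper":0.085}
  ]
}}

```text
time: 16.85
eef_pos: [0.5148, 0.1057, 0.0103]
eef_rot: [-0.029, 0.999, 0.013, 0.026]
ft_force: [-15.7, 0.7, -0.8]
grip_width: 0.995
```

```bash
python3 go.py -.104 .065 .006 90 .008
```

```text
t 16.85 rail xy [-0.1043  0.0722] z 0.0103 ang 90.04 tilt [0.05  0.028] F [-15.7   0.7  -0.8] g 0.99
-0.0 -0.004 0.002 0.0
-0.0 -0.004 0.002 0.0
```

Emit:
{"api": "jog_arm", "payload": {
  "commands": [
    {"x":-0.002,"y":0,"z":0,"yaw":0,"gripper":0.085},
    {"x":0.001,"y":0,"z":0,"yaw":0,"gripper":0.085},
    {"x":0.02,"y":0,"z":0,"yaw":0,"gripper":0.085},
    {"x":0.03,"y":0,"z":-0.03,"yaw":0,"gripper":0.085},
    {"x":0,"y":0,"z":-0.04,"yaw":0,"gripper":0.085}
  ]
}}

```text
time: 17.27
eef_pos: [0.4568, 0.0999, 0.0738]
eef_rot: [-0.029, 0.999, 0.012, 0.019]
ft_force: [-0.7, -0.1, -0.2]
grip_width: 0.996
```

Emit:
{"api": "jog_arm", "payload": {
  "commands": [
    {"x":0,"y":0.02,"z":-0.04,"yaw":0,"gripper":0.085},
    {"x":0,"y":0.04,"z":-0.01,"yaw":0,"gripper":0.085},
    {"x":0,"y":0.04,"z":0,"yaw":0,"gripper":0.085},
    {"x":0,"y":0.04,"z":0,"yaw":0,"gripper":0.085},
    {"x":0,"y":0.04,"z":0,"yaw":0,"gripper":0.085}
  ]
}}

```text
time: 17.68
eef_pos: [0.4507, 0.2752, 0.1406]
eef_rot: [-0.019, 0.999, 0.014, 0.027]
ft_force: [0.4, 0.0, -0.1]
grip_width: 0.991
```

```bash
sed -i "s/^for n in .*/for n in ['scene','side']:/; s/        t=T\[/        t=T[/; s/; H.append/\n        if len(t)>5: H.append/" b.py; python3 go.py;python3 b.py
```

```text
t 17.68 rail xy [-0.1584  0.2451] z 0.1406 ang 88.86 tilt [0.054 0.029] F [ 0.4  0.  -0.1] g 0.99
scene 4351 [-0.0486  0.0815] [0.0967 0.2441] 0.02 [[-0.0957, -0.0393], [-0.0943, -0.038], [-0.0012, 0.1964], [-0.0007, 0.2007]]
[(-0.035, [-0.0945, -0.001]), (-0.015, [-0.0945, -0.0012]), (0.01, [-0.0947, -0.0012]), (0.04, [-0.0947, -0.001]), (0.07, [-0.0944, -0.0009]), (0.12, [-0.0945, -0.0011]), (0.17, [-0.0946, -0.0013])]
small_jar_mid 0.84 [ 0.422 -0.006  0.043] [303.7, 203.9, 16.7, 29.6]
tin_mid 0.64 [0.42  0.272 0.052] [372.5, 124.4, 28.2, 36.6]
bowl_mid 0.56 [ 0.441 -0.294  0.026] [203.1, 306.3, 35.0, 42.4]
jar_left_mid 0.92 [0.699 0.156 0.054] [446.1, 216.7, 37.1, 41.4]
side 2321 [-0.0465  0.0804] [0.2456 0.098 ] 89.95 [[-0.0945, -0.0411], [-0.0936, -0.0392], [-0.0001, 0.1956], [0.0013, 0.2006]]
[(-0.035, [-0.0932, 0.0007]), (-0.015, [-0.0943, -0.0009]), (0.01, [-0.0936, -0.0003]), (0.04, [-0.0939, -0.0005]), (0.07, [-0.0932, 0.0005]), (0.12, [-0.0936, 0.0002]), (0.17, [-0.0943, -0.0])]
small_jar_mid 0.58 [ 0.417 -0.009  0.038] [262.5, 255.5, 19.1, 25.9]
tin_mid 0.75 [0.412 0.269 0.047] [230.6, 181.8, 29.2, 34.0]
bowl_mid 0.74 [ 0.64  -0.08   0.023] [320.2, 194.1, 96.3, 131.7]
bowl_mid 0.6 [ 0.453 -0.289  0.029] [316.4, 341.4, 31.9, 32.1]
jar_left_mid 0.63 [0.693 0.153 0.047] [351.5, 187.4, 19.5, 35.4]
```

View pics/crop_scene.png

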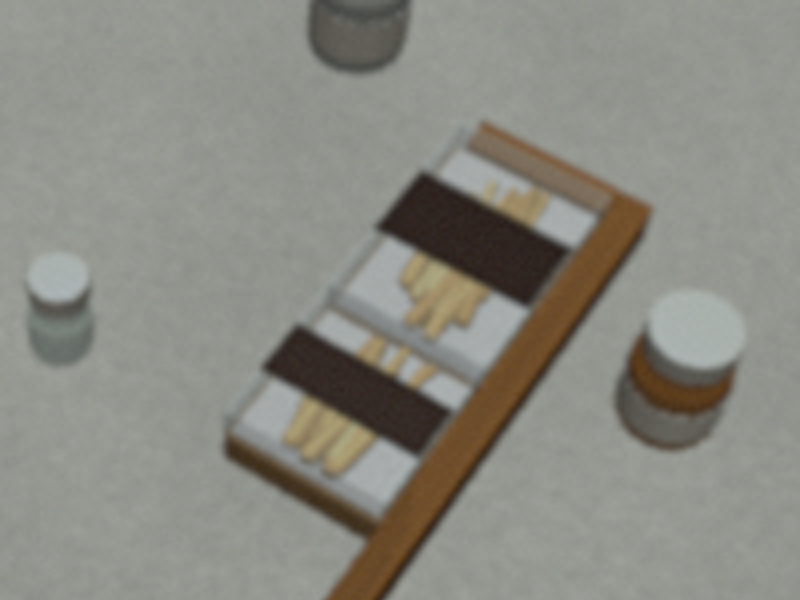

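View pics/side_c.png

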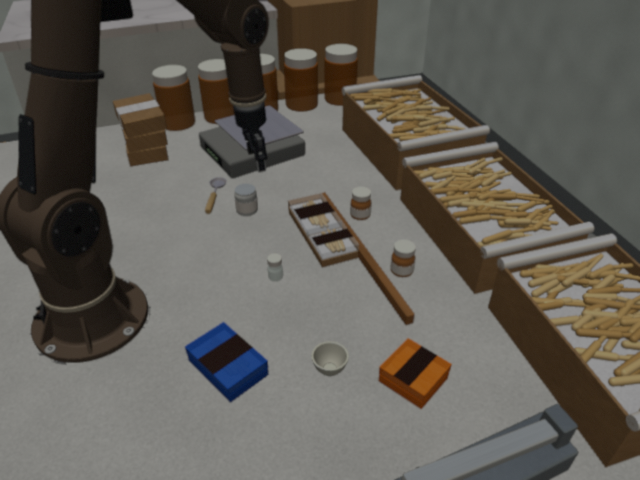

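Both boxes are now flush, with edges at rail x from -0.095 to 0 and y from -0.04 to 0.20 in both cameras. The gripper hangs free at z 0.14, and the jars, tin and bowl are where they were.

```bash
python3 -c "
from h import *;o=status.get_obs();print(o['ft_force'],abs(o['joint_vel']).max());print(order.finish_job())"
```

```text
[ 0.96476275 -0.35637764 -0.33195399] 0.00474635853225202
the job is handed in; nothing more can be done
None
```

The job is handed in at about 18 s of the 64 s allowed. Both boxes lie flat against the rail, the long one at the end stop and the short one closed up against it.

- **How it was done:** I pushed each box straight back with the spread fingers, then slid it sideways along the rail. The first check after that showed the long box about 2.5 mm farther from the rail than the short one. I fixed that with one gentle push on both boxes together.
- **Box positions:** Measured in the rail frame, both boxes span x from about -0.095 to -0.001, within about 1 mm of the rail. The pair is square to the rail within about 0.001 rad. Together they span y from about -0.04 to 0.20, so no gap shows between them or at the end stop. The scene and side cameras agreed to about 1–2 mm.
- **Other objects:** The small jar, the bowl and the left amber jar measured where they started within about 2 mm, and the tin within about 4 mm. The right amber jar was not measured, but it looks unmoved in the pictures and the arm never went near it.
- **Forces:** The highest contact force I read was about 31 N at the wrist, and the gripper was clear of everything at the end.
- **Odd readings:** The bowl detector also gave one false hit on the rail in the side view. Some earlier box fits were off while the gripper blocked the view, and I did not use those.

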